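Load a rack of tasting jars past the sprung gate of its lane

TASK

Load the waiting rack of tasting jars into the lane on the counter: hold the sprung gate arm open sideways with the outside of one fingertip and, keeping it held clear of the rack, push the rack in with the other finger until all of it is past the gate's stop foot, then let the gate swing shut behind it. Only push: do not pinch or lift the rack or the jars, do not let the gate knock or rest on the rack, keep the jars standing in it, and leave the other things on the counter alone.

Things in the scene. Friction and masses are not known exactly. Their poses are not given: they have to be found in the camera images.
- chute: The lane: fixed slick metal channel (friction 0.2), 138 mm clear width. Origin: on the counter, centre of its mouth (under the stop foot). +x: the way the rack is pushed; +y: left, the gate's side. Floor 6 mm above the counter, x -152 to 220 mm. Right wall 36 mm high; on the left a kerb 12 mm high before x = 10 mm, then a wall 36 mm high (y 69 to 73). End stop at x = 216; a like rack stands there, near side at x = 124: the new one may touch it.
- gate (a joint): Gate hinge, rad: 0 shut, grows as the arm's near end swings out to the left (+y of the lane); stop at 0.36. Upright axis at x = 205, y = 82 mm of the lane. A spring pulls it shut: 0.4 N m when shut, 1 N m more per rad, so 2 to 4 N at a fingertip. From 0.16 rad on the foot is clear of the rack's path by 3 mm or more. Pushing the foot along the lane does not open it.
- gate_end (a point): Point on the inner face of the gate arm, 5 mm short of its free end, 46 mm high; shut, at x = -145, y = 75 mm of the lane. The arm is a straight upright flat steel bar 5 mm thick, 31 to 61 mm high, running from the hinge post along the left of the lane to x = -150 mm (shut: parallel to the lane, inner face at y = 75 mm).
- stop_foot (a point): Tip of the gate's stop foot, 18 mm high; shut, at x = 0, y = 39 mm of the lane. The foot is a bar 5 mm thick (x -2.5 to 2.5 mm) turned in from the arm across the lane, 13 to 23 mm high. Fingertips 26 to 46 mm high pass over it and still touch both the arm and the rack.
- rack: The rack to load: open light-wood tray 90 mm long (x), 132 mm wide (y), 46 mm high, walls 5 mm, with six jars, about 0.65 kg in all. It stands on the lane's floor before the gate, square to the lane, its front 8 to 35 mm short of the foot. Origin: centre of its underside; its axes are the lane's.
- jar0: Tasting jar standing loose in the rack, 39 mm in diameter, 60 mm high, its top 19 mm above the rack's rim. Origin: centre of its underside, 5 mm above the rack's underside.
- jar1: Tasting jar standing loose in the rack, 39 mm in diameter, 60 mm high, its top 19 mm above the rack's rim. Origin: centre of its underside, 5 mm above the rack's underside.
- jar2: Tasting jar standing loose in the rack, 39 mm in diameter, 60 mm high, its top 19 mm above the rack's rim. Origin: centre of its underside, 5 mm above the rack's underside.
- jar3: Tasting jar standing loose in the rack, 39 mm in diameter, 60 mm high, its top 19 mm above the rack's rim. Origin: centre of its underside, 5 mm above the rack's underside.
- jar4: Tasting jar standing loose in the rack, 39 mm in diameter, 60 mm high, its top 19 mm above the rack's rim. Origin: centre of its underside, 5 mm above the rack's underside.
- jar5: Tasting jar standing loose in the rack, 39 mm in diameter, 60 mm high, its top 19 mm above the rack's rim. Origin: centre of its underside, 5 mm above the rack's underside.
- spare_jar: Bystander: a single such jar, 39 mm in diameter, 60 mm high, on the counter to the right of the lane. Origin: centre of its underside.
- truckle: Bystander: a small whole cheese, 84 mm in diameter, 65 mm high, to the right of the lane. Origin: centre of its underside.
- honey: Bystander: an upright amber bottle, 60 mm in diameter, 150 mm high, to the left of the lane beyond the gate's swing. Origin: centre of its underside.
Things that resemble listed ones, but are neither listed nor needed, are in the scene too. What is shaped like the jar2 but green or pink is not meant.

How it is judged:
On the way, in this order (a step that is already met when the one before it is completed fails the run):
1. a finger holds the gate open, its foot clear of the rack's path, the rack still before the gate (contact force between the fingers and gate above 0.3 N and value of joint gate above 0.14 rad and x of rack in the frame of chute below -0.04 m), for 0.1 s.
2. the rack is half past the foot, the gate still held open by a finger (contact force between the fingers and gate above 0.3 N and value of joint gate above 0.14 rad and x of rack in the frame of chute between 0 and 0.045 m), for 0.05 s.
3. the whole rack is past the foot, the gate still held open by a finger (contact force between the fingers and gate above 0.3 N and value of joint gate above 0.14 rad and x of rack in the frame of chute above 0.048 m), for 0.05 s.
At the end, for the whole second after the job is handed in: The gate is shut (under 0.03 rad); the whole rack lies past the stop foot, flat and at rest on the lane's floor and square to the lane within 0.12 rad; all six jars stand in it, tilted less than 0.3 rad (value of joint gate below 0.03 rad and x of rack in the frame of chute between 0.0475 and 0.09 m and z of rack in the frame of chute below 0.01 m and angle between the x axis of rack and the x axis of chute, either way round below 0.12 rad and angle between rack's own z axis and vertical below 0.05 rad and linear speed of rack below 0.01 m/s and z of each of jar0, jar1, jar2, jar3, jar4, jar5 in the frame of rack below 0.015 m and angle between each of jar0, jar1, jar2, jar3, jar4, jar5's own z axis and vertical below 0.3 rad); the robot touches nothing.
It fails at once if the gate and the rack press on each other with more than 1.5 N (the rack rammed against the foot, or the gate let fall or rest on the rack) (contact force between gate and rack above 1.5 N).
It fails at once if the rack is lifted 10 mm off the lane's floor or tipped (z of rack in the frame of chute above 0.016 m or angle between rack's own z axis and vertical above 0.2 rad).
It fails at once if a jar is lifted 15 mm in the rack or tipped over (z of any of jar0, jar1, jar2, jar3, jar4, jar5 in the frame of rack above 0.02 m or angle between any of jar0, jar1, jar2, jar3, jar4, jar5's own z axis and vertical above 0.4 rad).
It fails at once if a thing beside the lane is moved 20 mm or more (distance of any of spare_jar, truckle, honey from where it was at the start of the episode above 0.02 m).
It also fails if it takes over 35 s, if anything falls off the work surface, if the arm or the gripper's body presses on something with over 40 N, if the wrist force passes 120 N, or if a joint passes its speed limit or range.

ROBOT

A 6-joint arm with a two-finger parallel gripper is mounted at the origin on the work surface. World frame = base frame: x ahead of the robot, y to its left, z up, the work surface at z = 0. Lengths are in m, angles in rad, forces in N, time in s.
With the tool pointing down it reaches from about 0.4 to 0.825 m from the base axis. Payload 7 kg.
Tool frame: the origin (TCP) lies at the very end of the fingers, on their centre line; the grasp point (between the pads) lies 19 mm behind it; z points along the fingers, y is the line along which they close (so a half turn about z gives the same grasp; the last joint's range is limited). The gripper opens to 88 mm and grips with 3 to 60 N. Pads are 19 mm wide; open, the fingers measure 130 mm over their backs; the gripper's body (78 mm by 193 mm) begins 47 mm behind the grasp point.
Start: joints at [-0.855, 0.359, 0.012, 0, -1.224, -0.288], TCP at [0.28, -0.614, 0.227] pointing down, gripper open.
Joint ranges: [-3.07, 3.07], [-1.43, 2.12], [-1.02, 1.25], [-3.03, 1.67], [-3.05, -0], [-3.03, 3.03]. Speed limits (rad/s): [2.39, 2.39, 3.01, 3.14, 3.14, 3.14].

INTERFACE

Orientations are given as a 3x3 rotation matrix whose columns are the frame's x, y, z axes.
In Python, from cell import manip, fingers, inverse_kinematics, cams gives the robot as it stands. Calls block until the motion is done:
- manip.move_to(position, orientation): joint-space move of the TCP to a pose.
- manip.movel(position, attitude=None, rate=0.15, f_stop=None): straight line of the TCP; attitude=None keeps the orientation; rate is the mean speed in m/s. With f_stop (N) it stops when the force on the tool has changed by that much, and returns True; else False.
- manip.goto_joints(angles): joint-space move.
- fingers.set_gripper(opening, squeeze=None): finger opening in m; squeeze is the grip in N (None keeps the last); returns when the fingers have stopped.
- manip.pause(seconds).
- inverse_kinematics(position, orientation): joint angles nearest the present ones, or None.
- cams.capture(name): name is "scene" or "top"; returns the picture (420x560x3 uint8, blue, green, red); there is no depth.
- cams.camera_model(name): a dict with "camera_matrix" (3x3 intrinsics, pixels), "k1" (the pictures are not rectified: a ray, as slopes to the right and down, at radius r is drawn at 1 + k1 r^2 times it, then the intrinsics apply), "R" (3x3) and "t" (3): a world point X has camera coordinates R X + t. Camera axes: x right, y down, z forward; pixel columns grow to the right and rows downward; lengths in m; the calibration is good to about 2 mm. A picture is of the moment at which its call begins. camera_model takes no time and is no camera call.
A pose or a line that the arm cannot do raises manip.Unreachable and nothing moves.
- manip.close_job(): hands the job in; it is judged then, once.
Readings, each from a call of its own:
- manip.get_clock(): time.
- manip.get_qpos(): joint angles.
- manip.get_dq(): joint speeds.
- manip.get_tau(): joint torques, N m.
- manip.get_tool_pos(): TCP position.
- manip.get_tcp_rot(): TCP orientation.
- manip.get_ft_force(): force on the tool from outside, world axes, zero at the start.
- manip.get_moment(): the same for the moment, N m.
- manip.get_grip_width(): finger opening in m.
- manip.get_grasp_force(): force on a finger pad.
Only numpy, scipy, OpenCV 4.12 (cv2) and the standard library are available. Lean on these libraries where they do the work, as an engineer would, in place of code of your own. Each camera call takes 0.05 s, during which the arm holds its last target. There are 200 camera calls.

## Working session

There is one attempt and no reset: what is moved stays moved. The work goes in short steps, each a Python script; the robot and the scene stay as the last script left them, time stands still between calls to the robot, and variables do not carry over. Pictures are saved under pics/ and viewed, at most 10 in all, crops included, and the job is handed in when it is done.

```bash
mkdir -p pics; ls; python3 - <<'E'
from cell import manip, fingers, inverse_kinematics, cams
import cv2, numpy as np
for n in ("scene","top"):
    im=cams.capture(n); cv2.imwrite(f"pics/{n}0.png",im)
    m=cams.camera_model(n); print(n,m)
print(manip.get_clock(),manip.get_tcp_rot(),manip.get_grip_width())
E
```

```text
pics
scene {'camera_matrix': array([[472.87006946,   0.        , 283.46799679],
       [  0.        , 472.87006946, 210.04550418],
       [  0.        ,   0.        ,   1.        ]]), 'k1': -0.0593896655633844, 'R': array([[ 0.78669226,  0.61728198, -0.00884584],
       [ 0.45278956, -0.58667714, -0.67141012],
       [-0.41963902,  0.52418784, -0.7410332 ]]), 't': array([-0.49777104, -0.15042161,  1.28192625])}
top {'camera_matrix': array([[394.93383827,   0.        , 283.42335488],
       [  0.        , 394.93383827, 208.75709561],
       [  0.        ,   0.        ,   1.        ]]), 'k1': -0.02096169850721853, 'R': array([[ 0.01609238, -0.99851817,  0.05198551],
       [-0.98487928, -0.02479913, -0.17145788],
       [ 0.172493  , -0.04844029, -0.98381894]]), 't': array([0.04338578, 0.56889533, 0.72958194])}
0.1 [[-9.09926223e-01 -4.14769459e-01 -7.51444424e-04]
 [-4.14770111e-01  9.09925335e-01  1.28063901e-03]
 [ 1.52588371e-04  1.47696370e-03 -9.99998898e-01]] 0.0875098413705669
```

View pics/scene0.png

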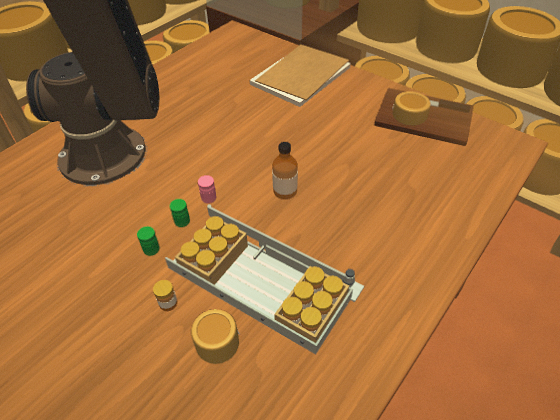

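View pics/top0.png

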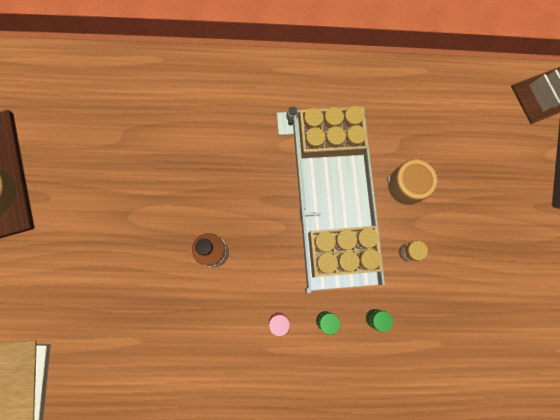

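The scene view shows two racks of jars in the grey lane: the waiting one at about (211,245), before the foot, and the far one at the end stop, about (313,300). In the top view the waiting rack is at (346,252), the foot at (313,213), the hinge post at (292,115) and the gate end at (309,290). The honey bottle is at (209,250). The green and pink jars at (330,323), (381,321) and (279,325) are decoys. I'll confirm this with one enlarged crop.

```bash
python3 - <<'E'
import cv2
im=cv2.imread("pics/top0.png")[195:305,270:400]
cv2.imwrite("pics/crop1.png",cv2.resize(im,None,fx=5,fy=5,interpolation=cv2.INTER_CUBIC))
im=cv2.imread("pics/top0.png")[95:215,270:400]
cv2.imwrite("pics/crop2.png",cv2.resize(im,None,fx=5,fy=5,interpolation=cv2.INTER_CUBIC))
E
```

```text
(no output)
```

View pics/crop1.png

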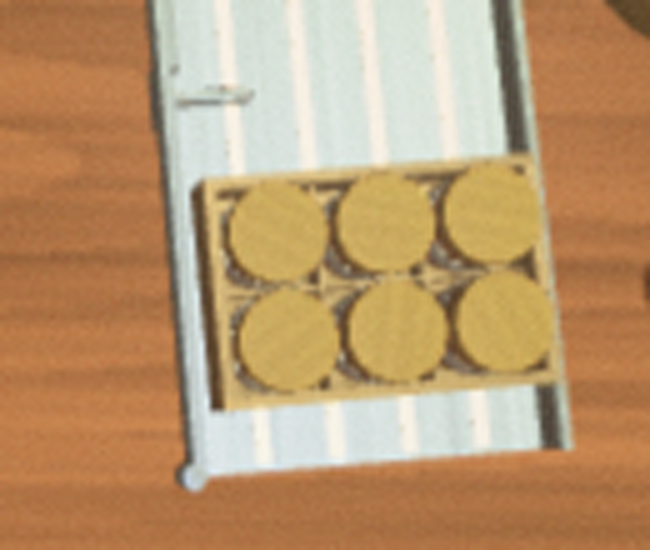

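View pics/crop2.png

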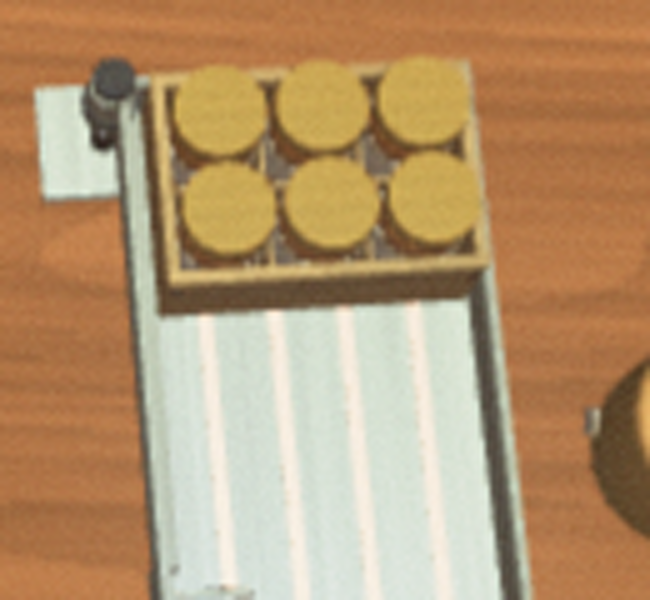

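```bash
cat > h.py <<'E'
import numpy as np, cv2
from cell import manip, fingers, inverse_kinematics, cams
def ray(n,px,z):
    m=cams.camera_model(n)
    u=cv2.undistortPoints(np.array([[px]],float),m["camera_matrix"],np.array([m["k1"],0,0,0]))[0,0]
    C=-m["R"].T@m["t"]; d=m["R"].T@np.r_[u,1]
    return C+d*(z-C[2])/d[2]
def fit(L,W):  # 2D rigid lane->world
    L,W=np.array(L),np.array(W); a,b=L.mean(0),W.mean(0)
    H=(L-a).T@(W-b); th=np.arctan2(H[0,1]-H[1,0],H[0,0]+H[1,1])
    R=np.array([[np.cos(th),-np.sin(th)],[np.sin(th),np.cos(th)]])
    return R,b-R@a,th
E
python3 - <<'E'
from h import *
c1=lambda u,v:(270+(u+.5)/5-.5,195+(v+.5)/5-.5)
c2=lambda u,v:(270+(u+.5)/5-.5,95+(v+.5)/5-.5)
P=[("foot",c1(252,95),.023,(0,.039)),
("farNL",c2(170,287),.052,(.124,.066)),("farNR",c2(490,263),.052,(.124,-.066)),
("farFR",c2(470,62),.052,(.214,-.066)),("farFL",c2(150,75),.052,(.214,.066)),
("wallR",c1(572,448),.036,(-.152,-.073)),("floorR",c1(543,450),.006,(-.152,-.069)),
("armEnd",c1(193,475),.061,(-.150,.0775))]
W=[ray("top",p,z)[:2] for _,p,z,_ in P]; L=[l for *_,l in P]
R,t,th=fit(L,W); print("origin",t,"th",th)
for (n,_,_,l),w in zip(P,W): print(n,w.round(4),((R.T@(w-t))-l).round(4)*1000)
for n,p,z in [("rackFL",c1(200,183),.052),("rackFR",c1(530,155),.052),("rackRR",c1(558,382),.052),("rackRL",c1(225,408),.052),("hinge",c2(112,75),.08)]:
    print(n,(R.T@(ray("top",p,z)[:2]-t)).round(4))
m=cams.camera_model("top");print(-m["R"].T@m["t"])
for n,p,z in [("honey",(205,247),.15),("honeyBase",(213,257),.0),("pink",(279,325),.06),("green",(330,323),.06),("spare",(417,251),.06),("truckle",(416,181),.065)]:
    print(n,(R.T@(ray("top",p,z)[:2]-t)).round(3))
E
```

```text
origin [ 0.5681959  -0.05972482] th 0.08725611335923969
foot [ 0.5641 -0.021 ] [-0.7 -0. ]
farNL [0.6843 0.0165] [-1.7 -0.2]
farNR [ 0.699  -0.1146] [ 1.5 -0. ]
farFR [ 0.7861 -0.1081] [-1.1 -1.2]
farFL [0.7749 0.0253] [-0.6  0.7]
wallR [ 0.4245 -0.1458] [ 1.4 -0.2]
floorR [ 0.4232 -0.1429] [ 0.3 -1.3]
armEnd [0.4128 0.0067] [1.  2.2]
rackFL [-0.0384  0.0669]
rackFR [-0.0359 -0.0645]
rackRR [-0.1246 -0.0657]
rackRL [-0.1252  0.0644]
hinge [0.2018 0.0854]
[0.43374726 0.09277076 0.81306268]
honey [-0.064  0.256]
honeyBase [-0.072  0.261]
pink [-0.209  0.139]
green [-0.213  0.044]
spare [-0.092 -0.138]
truckle [ 0.046 -0.152]
```

```bash
cat >> h.py <<'E'
TH=0.0873; O=np.array([.5682,-.0597]); c,s=np.cos(TH),np.sin(TH)
y=np.array([-s,c,0]); z=np.array([0,0,-1.]); ROT=np.column_stack([np.cross(y,z),y,z])
def P(lx,ly,h): return np.r_[O+np.array([[c,-s],[s,c]])@[lx,ly],h]
def lane(p): return np.array([[c,s],[-s,c]])@(np.array(p)[:2]-O)
def snap(n,f): cv2.imwrite(f"pics/{f}.png",cams.capture(n))
E
python3 - <<'E'
from h import *
manip.move_to(P(-.140,.002,.20),ROT)
print(manip.movel(P(-.140,.002,.08),ROT,rate=.1))
print("desc stop",manip.movel(P(-.140,.002,.042),rate=.04,f_stop=5))
print(lane(manip.get_tool_pos()),manip.get_tool_pos(),manip.get_ft_force(),manip.get_grip_width(),manip.get_clock())
snap("scene","s1")
E
python3 -c "
import cv2
im=cv2.imread('pics/s1.png')[150:350,120:370];cv2.imwrite('pics/s1c.png',cv2.resize(im,None,fx=3,fy=3))"
```

```text
False
desc stop False
[-0.13979604  0.00203873] [ 0.42875858 -0.06985773  0.04217832] [0.07202237 0.49668907 0.3690709 ] 0.08756670292570977 4.5833
```

View pics/s1c.png

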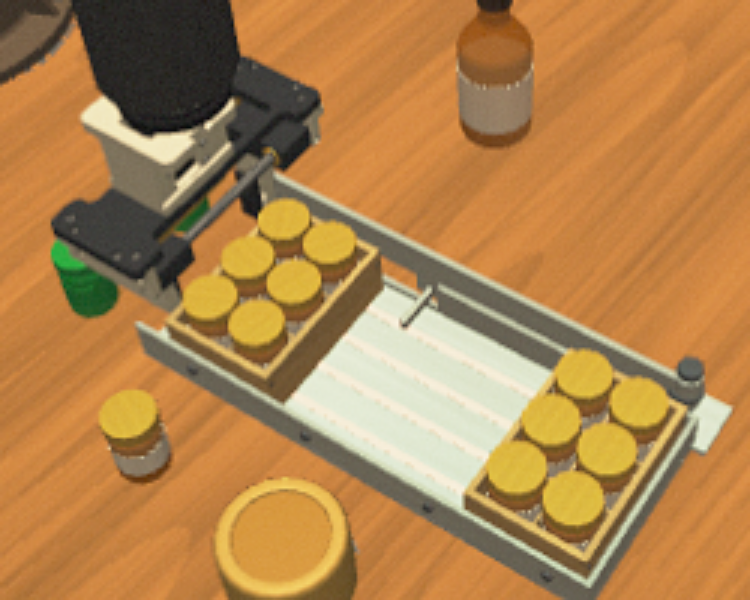

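The crop shows both fingers down behind the waiting rack. The left finger, at about (250,195) in the crop, is just inside the gate arm's end. The gate is still shut and nothing has been touched. Next I open the gate.

```bash
python3 - <<'E'
from h import *
for yy in (.010,.020,.0745):
    manip.movel(P(-.140,yy,.042),rate=.05); print(yy,lane(manip.get_tool_pos()).round(4),manip.get_ft_force().round(2))
manip.pause(.3); snap("top","t2"); snap("scene","s2"); print(manip.get_clock())
import cv2
im=cv2.imread('pics/s2.png')[150:350,120:370];cv2.imwrite('pics/s2c.png',cv2.resize(im,None,fx=3,fy=3))
E
```

```text
0.01 [-0.1399  0.0104] [-0.26 -0.46  0.66]
0.02 [-0.1401  0.0202] [-0.54 -0.83  0.23]
0.0745 [-0.14    0.0744] [ 0.38 -1.87  1.33]
6.9333
```

View pics/s2c.png

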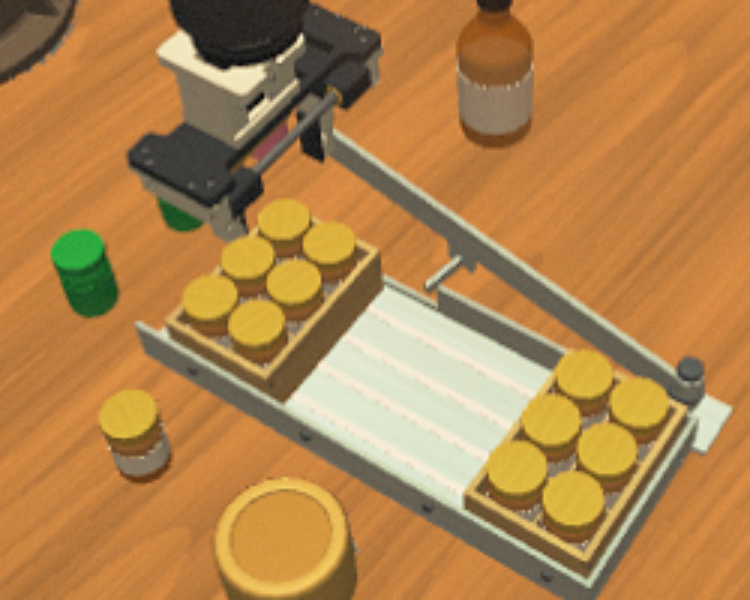

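The gate is held open: the arm end has swung out to about (320,130) in the crop, and the foot tip is at about (430,284), outside the kerb line. I'll check the foot's y by ray, then push if it is clear.

```bash
python3 - <<'E'
from h import *
f=lane(ray("scene",(119.67+430/3,149.67+284/3),.020)); print("foot",f.round(4))
assert .072<f[1]<.09
manip.movel(P(-.098,.068,.042),rate=.035); print(manip.get_ft_force().round(2))
manip.movel(P(-.035,.0585,.042),rate=.035); print(manip.get_ft_force().round(2),lane(manip.get_tool_pos()))
snap("scene","s3"); snap("top","t3"); print(manip.get_clock())
im=cv2.imread('pics/s3.png')[150:350,120:370];cv2.imwrite('pics/s3c.png',cv2.resize(im,None,fx=3,fy=3))
E
```

```text
foot [-0.003   0.0825]
[-2.57 -1.63 -2.33]
[-5.89 -0.1  -0.6 ] [-0.03528174  0.05855984]
10.3667
```

View pics/s3c.png

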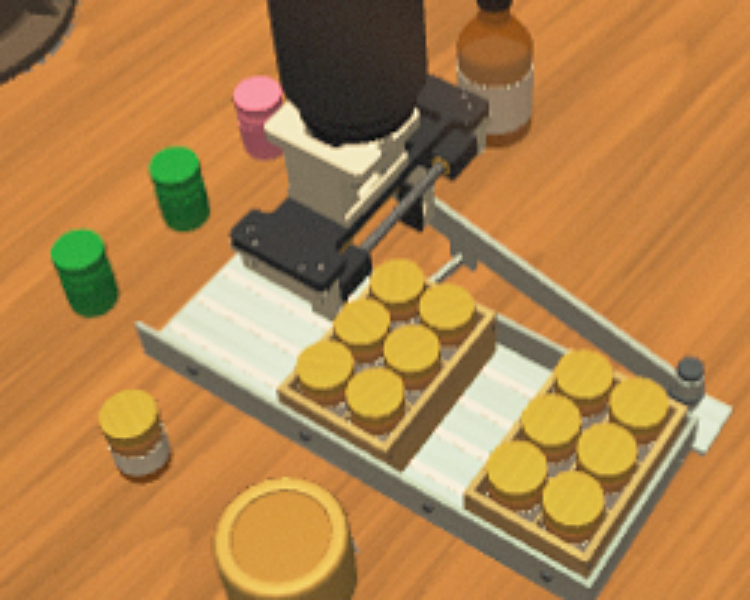

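The rack is moving square to the lane: its front-right rim corner is at about (390,447) in the crop, so it is roughly half past the foot. The arm is still held open, with the foot at about (465,255) clear of the rack. I'll push on to the end point.

```bash
python3 - <<'E'
from h import *
print(lane(ray("scene",(119.67+390/3,149.67+447/3),.052)).round(4))
manip.movel(P(.0085,.052,.042),rate=.035); print(manip.get_ft_force().round(2),lane(manip.get_tool_pos()))
manip.pause(.2)
snap("scene","s4"); snap("top","t4"); print(manip.get_clock())
im=cv2.imread('pics/s4.png')[150:350,120:370];cv2.imwrite('pics/s4c.png',cv2.resize(im,None,fx=3,fy=3))
E
```

```text
[ 0.0668 -0.0611]
[-5.15 -1.43 -1.2 ] [0.00792978 0.05186845]
12.075
```

View pics/s4c.png

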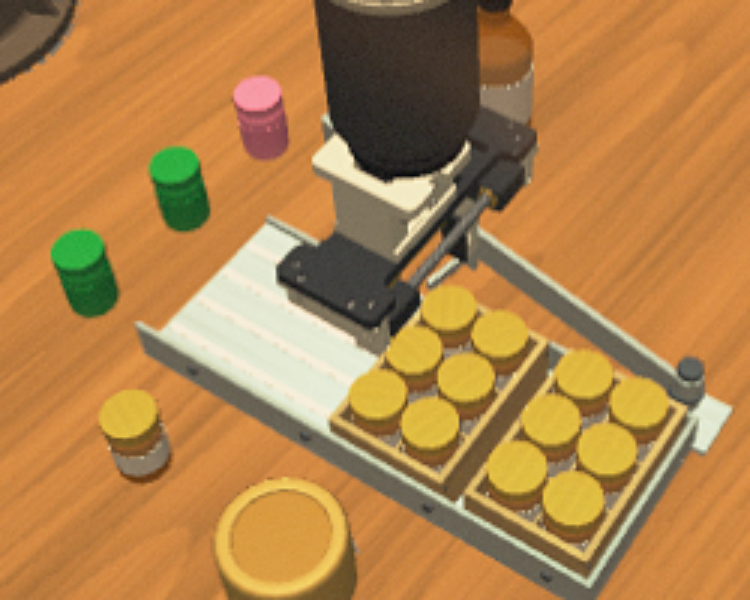

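The rack has gone in past the foot: its front-right rim corner is at about (440,478), close to the far rack's near corner at (470,492). All the jars are upright and the gate is still held. I'll push a few millimetres more for margin, then back off, let the gate down with the finger and lift.

```bash
python3 - <<'E'
from h import *
for q in ((440,478),(470,492)): print(lane(ray("scene",(119.67+q[0]/3,149.67+q[1]/3),.052)).round(4))
manip.movel(P(.0135,.052,.042),rate=.03); manip.pause(.2)
print(manip.get_ft_force().round(2),lane(manip.get_tool_pos()))
manip.movel(P(-.006,.052,.042),rate=.04)
manip.movel(P(-.006,.003,.042),rate=.05); print(manip.get_ft_force().round(2),lane(manip.get_tool_pos()))
manip.movel(P(-.006,.003,.20),rate=.1)
manip.move_to(P(-.14,-.20,.25),ROT); manip.pause(.3)
snap("scene","s5"); snap("top","t5"); print(manip.get_clock())
im=cv2.imread('pics/t5.png')[95:305,265:405];cv2.imwrite('pics/t5c.png',cv2.resize(im,None,fx=2.8,fy=2.8))
E
```

```text
[ 0.1069 -0.0624]
[ 0.1285 -0.0604]
[-2.47 -3.45 -1.95] [0.01356402 0.05181749]
[ 0.27  1.11 -0.45] [-0.005836    0.00322909]
17.4667
```

View pics/t5c.png

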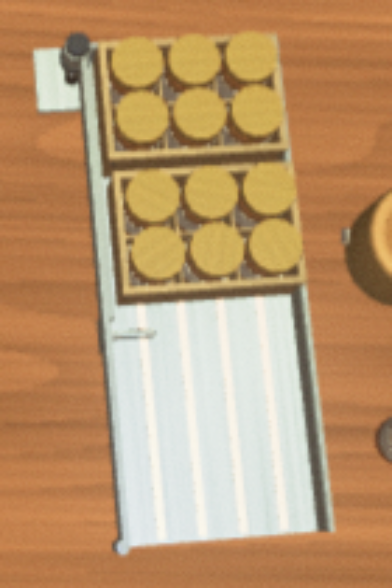

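The final top crop shows the gate shut, with its foot at about (135,333) behind the rack's rear edge at about (120,303). The rack is square in the lane with all six jars upright, and the robot is clear.

```bash
python3 -c "
from h import *
print(lane(ray('top',(264.68+210/2.8,94.68+296/2.8),.052)))
print(manip.close_job())"
```

```text
[0.01886422 0.00201985]
the job is handed in; nothing more can be done
None
```

The job is handed in: the rack is in the lane about 16 mm past the stop foot, the gate is shut behind it, all six jars are standing, and the arm is clear at about 17.5 s of the 35 s allowed (no verdict was returned).

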